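Grading mill balls over the grate

ROBOT

A 6-joint arm with a two-finger parallel gripper is mounted at the origin on the work surface. World frame = base frame: x ahead of the robot, y to its left, z up, the work surface at z = 0. Lengths are in mm, angles in rad, forces in N, time in s.
With the tool pointing down it reaches from about 300 to 775 mm from the base axis. Payload 14.6 kg.
Tool frame: the origin (TCP) lies on the mounting face of the last link; the fingertips stand 199 mm ahead of it and the grasp point (between the pads) lies 180 mm ahead of it; z points along the fingers, y is the line along which they close (so a half turn about z gives the same grasp; the last joint's range is limited). The gripper opens to 94 mm and grips with 3 to 60 N. Pads are 16 mm wide; open, the fingers measure 119 mm over their backs; the gripper's body (75 mm by 177 mm) begins 78 mm behind the grasp point.
Start: joints at [-1.305, 0.3, 1.521, -0, 1.321, -0.067], TCP at [179.673, -519.816, 404.646] pointing down, gripper open.
Joint ranges: [-3.03, 3.03], [-0.79, 2.21], [0.23, 2.52], [-1.04, 4.18], [0, 3.07], [-2.55, 2.55]. Speed limits (rad/s): [2.22, 2.22, 2.57, 3.14, 3.14, 3.14].

INTERFACE

Orientations are given as [roll, pitch, yaw] about the fixed x, y, z axes, in that order (R = Rz(yaw) Ry(pitch) Rx(roll)).
In Python, from cell import manip gives the robot as it stands. The module is installed in compiled form; this text tells all that it offers.
- The arm moves only by the shell command python3 -m creep 'ROWS' [FORCE]. ROWS is a JSON object of lists of equal length, an entry for each row: "slide": the shift along the world's x, y, z in cm, a list of three; "turn": the turn about the world's z in rad; "claw": the opening, from 0 (shut) to 1 (fully open). A call has 1 to 8 rows; each row shifts and turns the commanded pose from where the row before left it; what a row does not reach is not made up. A row lasts 1/8 s, in which the tool goes at most 62.5 mm and 10.7 degrees, less where a joint would pass 70% of its speed; a pose out of reach is approached as far as the arm can. A call with a gripper value outside its range is refused whole. The fingers move at their own pace and stop on an object; FORCE is the grip in N (left out, the last holds). Time passes only in rows, so rows that do not move let the fingers close. It gives the time, the measured TCP pose, the force, the opening and the grip force at its end, in the units of the state.
- manip.read_state(): the state, without advancing time (a new reading comes with each control period).
- manip.camera(name): name is "side" or "top"; returns (picture, depth): 480x640x3 uint8, red, green, blue; 480x640 float32, mm along the optical axis (not along the pixel's ray), 0 where there is no reading.
- manip.calibration(name): a dict with "intrinsics" (3x3 intrinsics, pixels), "pose" (4x4, takes a point from camera to world coordinates). Camera axes: x right, y up, looking along -z (the intrinsics and any distortion apply to the point x, -y, -z); pixel columns grow to the right and rows downward; lengths in mm; the calibration is good to about 2 mm. A picture is of the moment at which its call begins. calibration takes no time and is no camera call.
- manip.sign_off(): hands the job in; it is judged then, once.
Trained networks look in the newest picture that a camera, given by its name, has taken for a name from the list of things; names that differ only in an ending like _2 or _b are one class to them, and where a whole thing is asked for, a point or a joint stands for the part that bears it (a point fixed in the world has none). Each returns a list of dicts, best first, with "score" (0 to 1); they miss things now and then, are a little off and sometimes report something else, mostly with a low value. They report only what shows in the picture. A call takes as long as a camera call. They do not tell look-alikes from the thing itself.
- manip.cut_out(query, camera): "mask" (480x640 bool, what is visible of it) and "position" ([column, row] in pixels, amid what is visible of it).
The state is a dict: "clock": time; "joints": joint angles; "qd": joint speeds; "effort": joint torques, N m; "eef_pos": TCP position; "eef_rot": TCP orientation; "wrist_force": force on the tool from outside, world axes, zero at the start; "moment": the same for the moment, N m; "finger_gap": finger opening in mm; "finger_force": force on a finger pad.
Only numpy, scipy, OpenCV 4.12 (cv2) and the standard library are available. Lean on these libraries where they do the work, as an engineer would, in place of code of your own. Each camera call takes 0.05 s, during which the arm holds its last target. There are 200 camera calls.

TASK

Push the stuck blue catch drawer under the grate until it breaks free and stops fully home, without slamming it. Then tip the hopper fully over with its red-knobbed lever and keep it tipped until it is empty, so that the worn small balls drop through the grate into the drawer, and set the hopper back to rest. Pick every large white ball off the grate and put it in the plywood crate, leaving the drawer home and the mug and bowl undisturbed.

Things in the scene. Friction and masses are not known exactly. Their poses are not given: they have to be found in the camera images.
- grate (a point): centre of the top of the steel rod grate (115 mm above the table) of the green station. z up; y along the station: hopper and chute at +y, drawer comes in from -y. 3 x 3 cells, centres at x, y = -64, 0, 64 mm, 16 mm rods, openings 48 mm: a large ball settles in a cell (within 6 mm in y) with its centre about 14 mm above the grate top, a small one drops through
- grate_wall (a point): middle of the top edge of the grate's -y wall, 70 mm above the grate top; axes as grate. Green walls this high stand on three sides, inside faces at x = +-125 mm and y = -136 mm of grate; steel skirts slope at 45 degrees from their feet down to the grate's edge at +-100 mm. The +y side is open to the chute, 0.1 m long, sloping up to the hopper
- drawer (a joint): travel (m) of the blue catch drawer along +y of grate; grows as it goes in under the grate; starts at 0 to 0.02. Stiff (about 5 N); soon it sticks on a hidden sprung catch and needs 12 to 18 N to break free, then slides at about 5 N to a hidden end stop 130 to 150 mm on from its start, where it goes no farther. It stays where it is left
- drawer_grip (a point): centre of the red push block (64 mm in x, 22 mm along the travel, 34 mm high) on the upright plate at the drawer's outer (-y) end, 155 mm above the table; axes as grate. With the drawer home it stands about 15 mm outside the grate's -y wall
- drawer_in (a point): centre of the inner floor of the blue drawer (18 mm above the table), inside 192 mm in x, 220 mm in y, walls 61 mm high; axes as grate
- hopper (a joint): tilt (rad) of the aluminium hopper (210 x 204 mm, walls 50 mm) beyond the chute: 0 at rest (floor leans 10 degrees back), 0.8 at its stop, fully tipped (floor slopes 36 degrees down to the grate; 2 mm battens hold small balls until nearly there). Axis along x of grate, at its y = 257 mm, 95 mm above the grate top. Light friction; the balls may help it over; left alone empty it stays about where it is
- hopper_knob (a point): centre of the red ball knob (32 mm) on the hopper's 14 mm thick lever, 37 mm outside the hopper's -x wall, 130 mm from the hopper axis. At rest the lever leans 23 degrees to +y; pushing the knob about 100 mm to -y (of grate) with a few N tips the hopper fully, pushing it to +y returns it. Knob 330 mm above the table at both ends, 10 mm higher half-way
- crate_in (a point): centre of the inner floor (6 mm above the table) of the fixed pale plywood crate beyond the grate; inside 140 mm in x, 220 mm in y, walls 64 mm above this floor, 6 mm thick; axes along its sides
- ballL1_center (a point): centre of a large white porcelain mill ball, 62 mm across, 0.2 to 0.35 kg; absent in some runs (None)
- ballL2_center (a point): centre of a large white porcelain mill ball, 62 mm across, 0.2 to 0.35 kg; absent in some runs (None)
- ballL3_center (a point): centre of a large white porcelain mill ball, 62 mm across, 0.2 to 0.35 kg; absent in some runs (None)
- ballL4_center (a point): centre of a large white porcelain mill ball, 62 mm across, 0.2 to 0.35 kg; absent in some runs (None)
- ballL5_center (a point): centre of a large white porcelain mill ball, 62 mm across, 0.2 to 0.35 kg; absent in some runs (None)
- ballS1_center (a point): centre of a small worn brown mill ball, 36 mm across, 0.06 kg; absent in some runs (None)
- ballS2_center (a point): centre of a small worn brown mill ball, 36 mm across, 0.06 kg; absent in some runs (None)
- ballS3_center (a point): centre of a small worn brown mill ball, 36 mm across, 0.06 kg; absent in some runs (None)
- ballS4_center (a point): centre of a small worn brown mill ball, 36 mm across, 0.06 kg; absent in some runs (None)
- jug_rim (a point): centre of the mouth of a blue mug (100 mm high, 80 mm wide), a bystander
- bowl_rim (a point): centre of the mouth of a terracotta bowl (50 mm high, 110 mm wide), a bystander
Mind the look-alikes: they are no part of the job. Leave any yellow look-alike of the part that bears ballS3_center alone.

How it is judged (in metres and radians):
On the way, in this order (a step that is already met when the one before it is completed fails the run):
1. the drawer is fully home at its end stop (value of joint drawer above 0.144 m), for 0.2 s.
2. with the drawer home, the hopper is fully tipped (over 0.65 rad) and every ball has left it (value of joint hopper above 0.65 rad and value of joint drawer above 0.144 m and y of each of ballL1_center, ballL2_center, ballL3_center, ballL4_center, ballL5_center, ballS1_center, ballS2_center, ballS3_center, ballS4_center in the frame of grate below 0.17 m), for 0.2 s.
At the end, for the whole second after the job is handed in: The drawer is home (joint above 0.144 m), the hopper is back at rest (below 0.08 rad), every large ball present lies in the crate (centre inside its walls and less than 100 mm above its floor), every small ball present lies in the drawer (value of joint drawer above 0.144 m and value of joint hopper below 0.08 rad and x of ballL1_center in the frame of crate_in between -0.072 and 0.072 m and y of ballL1_center in the frame of crate_in between -0.112 and 0.112 m and z of ballL1_center in the frame of crate_in between 0.01 and 0.1 m and x of ballL2_center in the frame of crate_in between -0.072 and 0.072 m and y of ballL2_center in the frame of crate_in between -0.112 and 0.112 m and z of ballL2_center in the frame of crate_in between 0.01 and 0.1 m and x of ballL3_center in the frame of crate_in between -0.072 and 0.072 m and y of ballL3_center in the frame of crate_in between -0.112 and 0.112 m and z of ballL3_center in the frame of crate_in between 0.01 and 0.1 m and x of ballL4_center in the frame of crate_in between -0.072 and 0.072 m and y of ballL4_center in the frame of crate_in between -0.112 and 0.112 m and z of ballL4_center in the frame of crate_in between 0.01 and 0.1 m and x of ballL5_center in the frame of crate_in between -0.072 and 0.072 m and y of ballL5_center in the frame of crate_in between -0.112 and 0.112 m and z of ballL5_center in the frame of crate_in between 0.01 and 0.1 m and x of ballS1_center in the frame of drawer_in between -0.1 and 0.1 m and y of ballS1_center in the frame of drawer_in between -0.115 and 0.115 m and z of ballS1_center in the frame of drawer_in between 0 and 0.06 m and x of ballS2_center in the frame of drawer_in between -0.1 and 0.1 m and y of ballS2_center in the frame of drawer_in between -0.115 and 0.115 m and z of ballS2_center in the frame of drawer_in between 0 and 0.06 m and x of ballS3_center in the frame of drawer_in between -0.1 and 0.1 m and y of ballS3_center in the frame of drawer_in between -0.115 and 0.115 m and z of ballS3_center in the frame of drawer_in between 0 and 0.06 m and x of ballS4_center in the frame of drawer_in between -0.1 and 0.1 m and y of ballS4_center in the frame of drawer_in between -0.115 and 0.115 m and z of ballS4_center in the frame of drawer_in between 0 and 0.06 m); the robot touches nothing.
It fails at once if the drawer is slammed (faster than 0.5 m/s) (velocity of joint drawer above 0.5 m/s).
It fails at once if the mug or bowl is disturbed (moved over 40 mm) (distance of any of jug_rim, bowl_rim from where it was at the start of the episode above 0.04 m).
Of ballL1, ballL2, ballL3, ballL4, ballL5 only 3 to 5 are there at a start; the rules pass over those that are not, and their reading is None.
Of ballS1, ballS2, ballS3, ballS4 only 2 to 4 are there at a start; the rules pass over those that are not, and their reading is None.
At some moment in a run one of ballL1, ballL2, ballL3, ballL4, ballL5 may be knocked a few centimetres aside while the robot is not near it.
It also fails if it takes over 208 s, if anything falls off the work surface, if the arm or the gripper's body presses on something with over 40 N, if the wrist force passes 120 N, or if a joint passes its speed limit or range.

## Working session

There is one attempt and no reset: what is moved stays moved. The work goes in short steps, Python scripts to look and compute and a shell command to move; the robot and the scene stay as the last step left them, time stands still between calls to the robot, and variables do not carry over. Pictures are saved under pics/ and viewed, at most 14 in all, crops included, and the job is handed in when it is done.

```bash
mkdir -p pics; cat > h.py <<'E'
import numpy as np, cv2
from cell import manip
def snap(c,f=None):
    p,d=manip.camera(c)
    if f: cv2.imwrite('pics/'+f,p[:,:,::-1])
    return p,d
def world(c,uv,d):
    k=manip.calibration(c);K=k["intrinsics"];T=np.array(k["pose"])
    uv=np.atleast_2d(np.asarray(uv,float));d=np.atleast_1d(d)
    x=(uv[:,0]-K[0][2])/K[0][0]*d;y=(uv[:,1]-K[1][2])/K[1][1]*d
    P=np.c_[x,-y,-d,np.ones(len(d))]
    return (P@T.T)[:,:3]
def cloud(c,m,d):
    v,u=np.nonzero(m&(d>0));return world(c,np.c_[u,v],d[v,u])
E
python3 - <<'E'
from h import *
print(manip.read_state())
for c in("top","side"):
    k=manip.calibration(c);print(c,k)
    p,d=snap(c,c+'0.png')
    for q in("drawer_grip","hopper_knob","crate_in","ballL1_center","ballS1_center","grate","jug_rim","bowl_rim","hopper"):
        for r in manip.cut_out(q,c)[:5]:
            P=cloud(c,r["mask"],d)
            print(q,round(r["score"],2),np.round(r["position"]),len(P),*(np.round(np.percentile(P,x,axis=0)) for x in(3,50,97)) if len(P) else ())
E
```

```text
{'clock': 0.0, 'joints': array([-1.30459342e+00,  3.00491875e-01,  1.52155171e+00,  7.65686839e-07,
        1.32070479e+00, -6.65965001e-02]), 'qd': array([ 0.00090119,  0.00264519, -0.00029718, -0.00124121, -0.00112144,
        0.00155192]), 'effort': array([-2.93647263e-04, -5.31805909e+01, -3.52738488e+01,  7.08143204e-02,
        2.44514766e-02, -1.13361550e-04]), 'eef_pos': array([ 179.67266218, -519.8006555 ,  404.08722542]), 'eef_rot': array([-3.14043954e+00, -7.76502447e-05,  3.32799169e-01]), 'wrist_force': array([0.07789998, 0.53090756, 0.23700843]), 'moment': array([-0.02962467,  0.0113076 , -0.01627414]), 'finger_force': 0.0, 'finger_gap': 94.32433201087544}
top {'intrinsics': array([[481.14075085,   0.        , 320.38354951],
       [  0.        , 481.14075085, 230.50310041],
       [  0.        ,   0.        ,   1.        ]]), 'pose': array([[-1.79957406e-02,  9.95089082e-01, -9.73338138e-02,
         4.05139186e+02],
       [-9.99833677e-01, -1.81985671e-02, -1.19637697e-03,
        -1.22198945e+01],
       [-2.96183761e-03,  9.72960953e-02,  9.95251073e-01,
         1
[... 1824 characters left out ...]
  40.  70.]
ballL1_center 0.19 [388. 248.] 1767 [ 440. -396.   15.] [ 505. -308.   76.] [ 600. -116.  172.]
ballS1_center 0.55 [286. 268.] 324 [565. 102. 224.] [578. 122. 246.] [601. 131. 256.]
ballS1_center 0.36 [339. 283.] 22379 [ 377. -385.    7.] [517. 111. 177.] [635. 281. 265.]
grate 0.89 [338. 284.] 22369 [ 377. -385.    7.] [518. 111. 176.] [635. 281. 265.]
grate 0.45 [239. 275.] 2070 [ 726. -190.    3.] [783. -77.  42.] [792.  40.  70.]
jug_rim 0.94 [303. 201.] 738 [ 681. -413.   24.] [ 720. -387.   78.] [ 770. -332.  100.]
bowl_rim 0.61 [157. 422.] 2722 [688. 302.   3.] [748. 337.  26.] [784. 399.  50.]
hopper 0.74 [297. 317.] 9950 [373.  82. 193.] [541. 201. 219.] [623. 283. 330.]
```

View pics/top0.png

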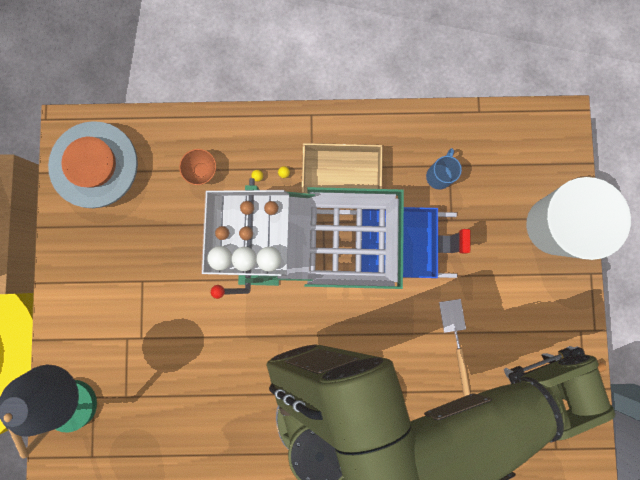

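View pics/side0.png

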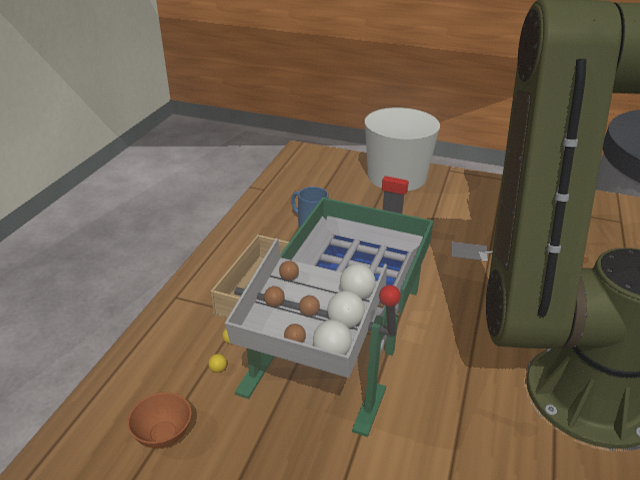

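The top view shows the push block at (465,240), the knob at (217,292), the grate around (357,238), 3 large white balls and 4 brown ones in the hopper, and yellow look-alikes at (257,175) and (284,172). Now I'll measure the red parts and the station yaw.

```bash
cat >> h.py <<'E'
def red(c,p,d):
    q=p.astype(int);m=(q[...,0]>140)&(q[...,1]<60)&(q[...,2]<60)
    n,l,s,ce=cv2.connectedComponentsWithStats(m.astype(np.uint8))
    return [(ce[i].round(),s[i,4],cloud(c,l==i,d)) for i in range(1,n) if s[i,4]>25]
E
python3 - <<'E'
from h import *
for c in("top","side"):
    p,d=snap(c)
    for ce,n,P in red(c,p,d): print(c,ce,n,*[np.round(np.percentile(P,x,axis=0)) for x in(3,50,97)])
    q=p.astype(int)
    g=(q[...,1]>q[...,0]+25)&(q[...,1]>q[...,2]+10)
    v,u=np.nonzero(g&(d>0));P=world(c,np.c_[u,v],d[v,u])
    P=P[(P[:,2]>172)&(P[:,2]<195)&(P[:,0]>350)&(P[:,1]<150)]
    r=cv2.minAreaRect(P[:,:2].astype(np.float32));print(c,'green top',r,cv2.boxPoints(r).round().tolist(),np.percentile(P,[1,99],axis=0).round())
    # block top yaw
    B=[P for ce,n,P in red(c,p,d) if P[:,1].mean()<-250]
    for P in B:
        P=P[P[:,2]>165]; 
        if len(P)>5: print('block',cv2.minAreaRect(P[:,:2].astype(np.float32)))
E
```

```text
top [464. 241.] 230 [ 467. -404.  150.] [ 497. -392.  170.] [ 524. -384.  176.]
top [217. 291.] 94 [365. 216. 335.] [379. 227. 341.] [390. 239. 345.]
top green top ((511.53009033203125, -58.169952392578125), (337.1567077636719, 263.08551025390625), 87.30948638916016) [[372.0, -220.0], [635.0, -233.0], [651.0, 104.0], [388.0, 116.0]] [[ 375. -231.  173.]
 [ 642.   73.  192.]]
block ((496.0338134765625, -393.8481140136719), (20.56085205078125, 61.70267868041992), 87.58159637451172)
side [395. 180.] 94 [ 466. -403.  168.] [ 493. -392.  171.] [ 524. -384.  175.]
side [391. 295.] 130 [362. 224. 332.] [372. 236. 337.] [387. 244. 346.]
side green top ((509.8321838378906, -60.2802734375), (346.076904296875, 263.41571044921875), 87.63899230957031) [[371.0, -228.0], [634.0, -239.0], [649.0, 107.0], [385.0, 118.0]] [[ 374. -231.  172.]
 [ 640.  112.  188.]]
block ((494.7137145996094, -393.3947448730469), (23.983320236206055, 61.17706298828125), 81.95040130615234)
```

```bash
python3 -m creep '{"slide":[[4,1.5,0],[4,1.5,0],[4,1.5,0],[4,1.6,0],[4,1.6,0],[4,1.6,0],[4,1.7,0],[3.6,1.6,0]],"turn":[0.149,0.149,0.149,0.149,0.149,0.149,0.149,0.15],"claw":[1,1,1,1,1,1,1,1]}' 30
```

```text
clock: 2.1
eef_pos: [497.0, -393.0, 404.6]
eef_rot: [3.142, 0.0, 1.531]
wrist_force: [-0.5, -0.2, -0.5]
finger_gap: 94.1
finger_force: 0.0
```

```bash
python3 -m creep '{"slide":[[-0.1,0,-3.3],[0,0,-3.3],[0,0,0],[0,0,0],[0,0,0],[0,0,0],[0,0,0]],"turn":[0,0,0,0,0,0,0],"claw":[1,1,1,0,0,0,0]}' 30
```

```text
clock: 2.98
eef_pos: [495.4, -393.7, 339.5]
eef_rot: [3.138, 0.002, 1.526]
wrist_force: [13.2, -3.1, -1.7]
finger_gap: 63.5
finger_force: 30.0
```

```bash
python3 -m creep '{"slide":[[0.04,1,0],[0.05,1,0],[0.04,1,0],[0.05,1,0],[0.04,1,0],[0.05,1,0],[0.04,1,0],[0.05,1,0]],"turn":[0,0,0,0,0,0,0,0],"claw":[0,0,0,0,0,0,0,0]}'; python3 -m creep '{"slide":[[0.04,1,0],[0.05,1,0],[0.04,1,0],[0.05,1,0],[0.05,0.5,0]],"turn":[0,0,0,0,0],"claw":[0,0,0,0,0]}'
```

```text
clock: 3.98
eef_pos: [498.8, -313.9, 339.5]
eef_rot: [3.138, 0.002, 1.526]
wrist_force: [9.8, -6.2, -2.0]
finger_gap: 64.0
finger_force: 30.0
clock: 4.6
eef_pos: [500.9, -268.8, 339.5]
eef_rot: [3.139, 0.002, 1.526]
wrist_force: [4.0, -5.3, 0.3]
finger_gap: 63.8
finger_force: 30.0
```

```bash
for i in 1 2; do python3 -m creep '{"slide":[[0.01,0.3,0],[0.01,0.3,0],[0.02,0.3,0]],"turn":[0,0,0],"claw":[0,0,0]}' | egrep 'eef_pos|force'; done
```

```text
eef_pos: [501.3, -260.1, 339.6]
wrist_force: [4.9, -5.8, -0.3]
finger_force: 30.0
eef_pos: [501.7, -251.2, 339.6]
wrist_force: [4.2, -5.6, -0.0]
finger_force: 30.0
```

```bash
for i in 1 2; do python3 -m creep '{"slide":[[0.01,0.2,0],[0.01,0.2,0],[0,0,0]],"turn":[0,0,0],"claw":[0,0,0]}' | egrep 'eef_pos|force'; done
```

```text
eef_pos: [501.6, -248.6, 339.6]
wrist_force: [6.3, -21.1, -4.3]
finger_force: 30.0
eef_pos: [501.7, -245.4, 339.8]
wrist_force: [5.4, -30.2, -5.2]
finger_force: 30.0
```

```bash
python3 -m creep '{"slide":[[0,0,0],[0,0,0],[0,0,0],[0,0,4],[0,0,5],[0,0,5],[0,0,5],[0,0,4]],"turn":[0,0,0,0,0,0,0,0],"claw":[1,1,1,1,1,1,1,1]}' 10
python3 - <<'E'
from h import *
for c in("top","side"):
    p,d=snap(c)
    for ce,n,P in red(c,p,d): print(c,ce,n,*[np.round(np.percentile(P,x,axis=0)) for x in(3,50,97)])
E
```

```text
clock: 7.1
eef_pos: [501.4, -242.4, 571.0]
eef_rot: [3.14, 0.001, 1.526]
wrist_force: [-0.0, 0.5, -0.3]
finger_gap: 94.2
finger_force: 0.0
top [217. 291.] 94 [365. 216. 335.] [379. 226. 340.] [390. 239. 346.]
side [380. 207.] 56 [ 472. -262.  169.] [ 500. -256.  171.] [ 528. -250.  174.]
side [390. 294.] 160 [362. 224. 332.] [374. 237. 339.] [386. 244. 345.]
```

```bash
python3 -m creep '{"slide":[[-1.5,5.9,0],[-1.5,5.9,0],[-1.5,5.9,0],[-1.5,5.9,0],[-1.5,5.9,0],[-1.6,5.9,0],[-1.6,5.8,0],[-1.7,5.8,0]],"turn":[0,0,0,0,0,0,0,0],"claw":[0.65,0.65,0.65,0.65,0.65,0.65,0.65,0.65]}' 15
python3 - <<'E'
from h import *
p,d=snap("top","top1.png")
for ce,n,P in red("top",p,d): print(ce,n,*[np.round(np.percentile(P,x,axis=0)) for x in(3,50,97)])
E
```

```text
clock: 8.2
eef_pos: [376.7, 229.0, 568.0]
eef_rot: [-3.141, 0.0, 1.526]
wrist_force: [1.1, 0.1, -0.1]
finger_gap: 61.2
finger_force: 0.0
[411. 240.] 199 [ 473. -261.  159.] [ 500. -250.  170.] [ 532. -241.  175.]
[219. 291.] 56 [368. 170. 334.] [379. 221. 342.] [390. 229. 600.]
```

View pics/top1.png

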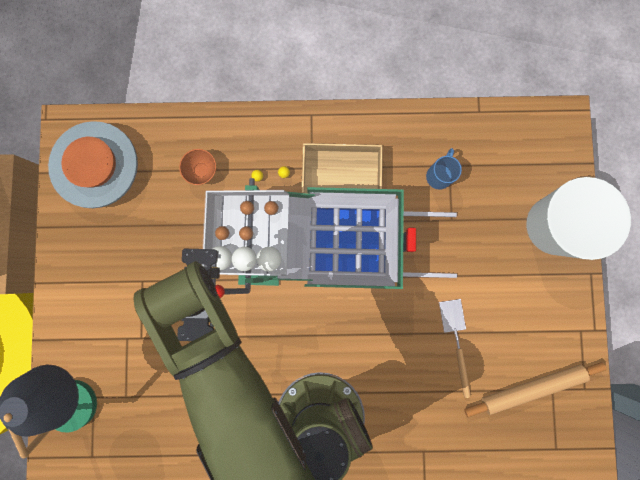

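The block's now at (411,240), so the drawer has travelled about 143 mm and met the firm stop. Gripper is above the knob at (219,291). I'll grip it next.

```bash
python3 -m creep '{"slide":[[0,-0.1,-3],[0,0,-2.7],[0,0,0],[0,0,0],[0,0,0],[0,0,0]],"turn":[0,0,0,0,0,0],"claw":[0.65,0.65,0.65,0,0,0]}' 8
```

```text
clock: 9.0
eef_pos: [377.8, 226.1, 512.2]
eef_rot: [3.141, -0.0, 1.526]
wrist_force: [0.1, -0.9, 1.4]
finger_gap: 34.2
finger_force: 0.0
```

```bash
python3 -m creep '{"slide":[[0,0,0],[0,0,0],[-0.03,-0.6,0.2],[-0.03,-0.6,0.2],[-0.03,-0.6,0.1],[-0.03,-0.6,0.1],[-0.03,-0.7,0.1],[-0.03,-0.7,0.1]],"turn":[0,0,0,0,0,0,0,0],"claw":[0,0,0,0,0,0,0,0]}' 8
python3 -m creep '{"slide":[[-0.03,-0.7,0.1],[-0.03,-0.7,0.1],[-0.03,-0.7,0],[-0.03,-0.7,0],[-0.03,-0.7,-0.1],[-0.03,-0.7,-0.1],[-0.03,-0.7,-0.1],[-0.03,-0.7,-0.2]],"turn":[0,0,0,0,0,0,0,0],"claw":[0,0,0,0,0,0,0,0]}' 8
```

```text
clock: 10.0
eef_pos: [375.5, 188.2, 520.4]
eef_rot: [-3.141, -0.002, 1.527]
wrist_force: [-4.8, 4.6, 3.3]
finger_gap: 31.5
finger_force: 8.0
clock: 11.0
eef_pos: [373.4, 132.0, 516.3]
eef_rot: [-3.14, -0.001, 1.526]
wrist_force: [-4.6, 4.0, -2.5]
finger_gap: 30.9
finger_force: 8.0
```

```bash
python3 -m creep '{"slide":[[-0.02,-0.4,-0.2],[-0.02,-0.4,-0.2],[0,-0.3,0],[0,0,0],[0,0,0],[0,0,0],[0,0,0],[0,0,0]],"turn":[0,0,0,0,0,0,0,0],"claw":[0,0,0,0,0,0,0,0]}' 8
python3 - <<'E'
from h import *
p,d=snap("top","top2.png");p,d=snap("side","side2.png")
for ce,n,P in red("side",p,d): print(ce,n,*[np.round(np.percentile(P,x,axis=0)) for x in(3,50,97)])
E
```

```text
clock: 12.0
eef_pos: [373.0, 121.0, 512.4]
eef_rot: [-3.14, 0.0, 1.526]
wrist_force: [-6.0, 1.0, -2.1]
finger_gap: 31.1
finger_force: 8.0
[407. 256.] 189 [359. 126. 333.] [370. 137. 341.] [382. 145. 346.]
```

View pics/side2.png

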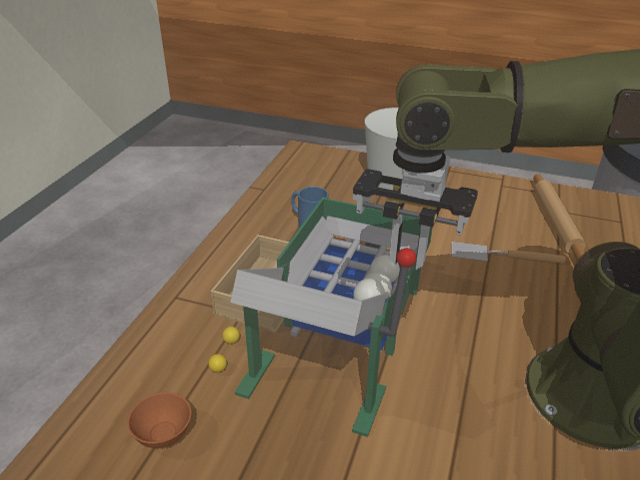

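View pics/top2.png

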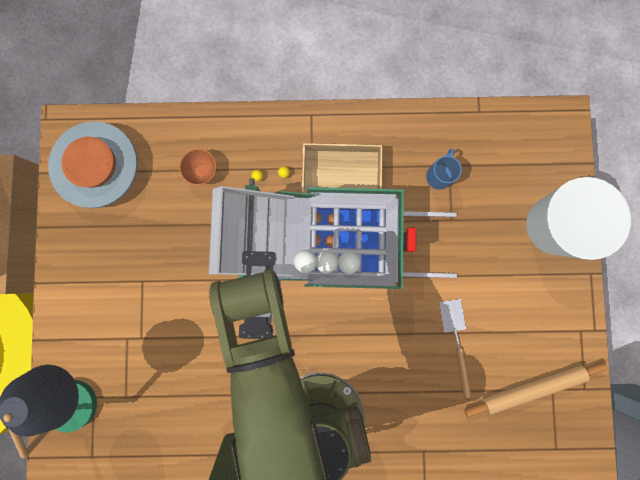

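The hopper is empty and fully tipped. Large balls sit in one row at (305,262), (327,262) and (349,262), and brown ones show through in the drawer. I'll return the hopper.

```bash
python3 -m creep '{"slide":[[0.03,0.6,0.2],[0.06,1.4,0.4],[0.06,1.4,0.2],[0.06,1.4,0.1],[0.06,1.4,0],[0.06,1.4,-0.1],[0.06,1.4,-0.2],[0.06,1.0,-0.3]],"turn":[0,0,0,0,0,0,0,0],"claw":[0,0,0,0,0,0,0,0]}' 8
python3 -m creep '{"slide":[[0.02,0.3,-0.2],[0.02,0.3,-0.1],[0,0.1,0],[0,0,0]],"turn":[0,0,0,0],"claw":[0,0,0,0]}' 8
```

```text
clock: 13.1
eef_pos: [377.5, 221.4, 514.8]
eef_rot: [-3.139, 0.002, 1.526]
wrist_force: [-7.5, -4.2, -4.7]
finger_gap: 31.5
finger_force: 8.0
clock: 13.6
eef_pos: [377.7, 227.8, 512.7]
eef_rot: [-3.139, 0.002, 1.526]
wrist_force: [-11.3, -4.2, 2.6]
finger_gap: 31.0
finger_force: 8.0
```

```bash
python3 -m creep '{"slide":[[0,0.2,0],[0,0.1,0],[0,0,0],[0,0,0],[0,0,0],[0,0,4],[0,0,4]],"turn":[0,0,0,0,0,0,0],"claw":[0,0,0.65,0.65,0.65,0.65,0.65]}' 8
python3 - <<'E'
from h import *
print(manip.read_state()["joints"])
for c in("top","side"):
    p,d=snap(c)
    for ce,n,P in red(c,p,d): print(c,ce,n,*[np.round(np.percentile(P,x,axis=0)) for x in(3,50,97)])
E
```

```text
clock: 14.48
eef_pos: [378.1, 231.1, 593.7]
eef_rot: [-3.141, 0.0, 1.526]
wrist_force: [-0.1, 0.8, -0.0]
finger_gap: 61.4
finger_force: 0.0
[ 4.66030270e-01 -1.72264687e-02  1.45275964e+00 -4.66213536e-05
  1.70634196e+00  5.11086027e-01]
top [411. 240.] 198 [ 473. -261.  158.] [ 500. -251.  170.] [ 532. -241.  175.]
top [217. 291.] 98 [365. 216. 335.] [379. 225. 341.] [390. 237. 348.]
side [384. 208.] 33 [ 473. -262.  169.] [ 489. -255.  172.] [ 508. -252.  173.]
side [390. 294.] 212 [363. 224. 331.] [374. 236. 339.] [387. 244. 346.]
```

```bash
cat >> h.py <<'E'
from scipy.optimize import least_squares
def balls(c,p,d,f=None):
    # white balls over grate/crate by sphere fit
    hsv=cv2.cvtColor(p,cv2.COLOR_RGB2HSV)
    out=[]
    g=cv2.medianBlur(cv2.cvtColor(p,cv2.COLOR_RGB2GRAY),3)
    r=manip.cut_out("ballL1_center",c)
    for b in r:
        P=cloud(c,b["mask"],d)
        if len(P)<40 or len(P)>2500: continue
        P=P[P[:,2]>np.percentile(P[:,2],35)]
        s=least_squares(lambda q:np.linalg.norm(P-q,axis=1)-31,P.mean(0)-[0,0,20],loss="soft_l1",f_scale=2)
        out.append((round(b["score"],2),np.round(b["position"]).tolist(),len(P),s.x.round(1).tolist(),round(float(np.sqrt(np.mean(s.fun**2))),1)))
    return out
E
python3 - <<'E'
from h import *
for c in("top","side"):
    p,d=snap(c,c+"3.png")
    for b in balls(c,p,d): print(c,b)
    for r in manip.cut_out("ballS1_center",c):
        P=cloud(c,r["mask"],d); print('S',r["score"],r["position"],len(P),np.median(P,axis=0).round())
E
python3 -c "
import cv2
a=cv2.imread('pics/top3.png')[180:300,190:430];b=cv2.imread('pics/side3.png')[180:370,210:460]
import numpy as np
a=cv2.resize(a,(720,360));b=cv2.resize(b,(316,240));b=cv2.copyMakeBorder(b,0,0,0,404,0)
cv2.imwrite('pics/m3.png',np.vstack([a,b]))"
```

```text
S 0.45 [348.0, 265.5] 406 [446. -84. 150.]
```

View pics/m3.png

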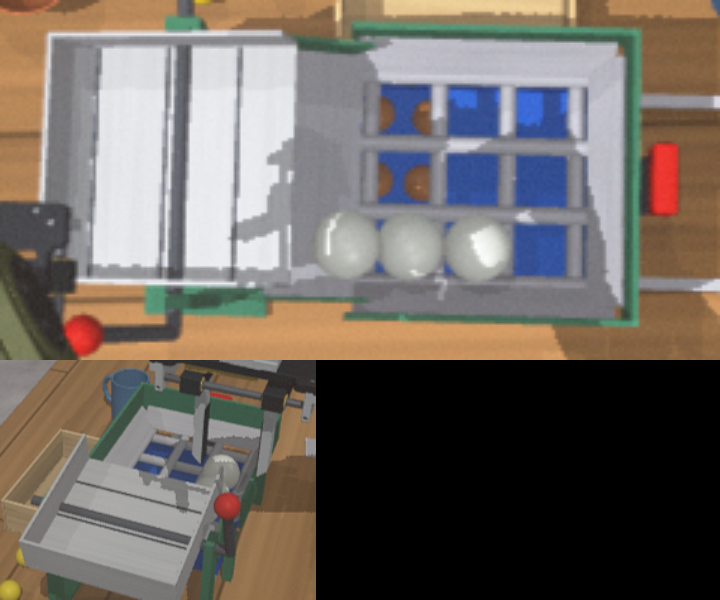

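All four small balls are in the drawer, at +y cells. The large balls are at top pixels (305,262), (327,262) and (349.5,262). I'll fit spheres there.

```bash
cat >> h.py <<'E'
def sph(c,uv,d,r=8):
    m=cv2.circle(np.zeros((480,640),np.uint8),tuple(int(round(x)) for x in uv),r,1,-1)>0
    P=cloud(c,m,d);P=P[abs(P[:,2]-np.median(P[:,2]))<20]
    s=least_squares(lambda q:np.linalg.norm(P-q,axis=1)-31,P.mean(0)-[0,0,20],loss="soft_l1",f_scale=2)
    return s.x.round(1),round(float(np.sqrt(np.mean(s.fun**2))),1)
E
python3 - <<'E'
from h import *
p,d=snap("top")
for u in(305,327,349.5): print(sph("top",(u,262),d))
m=np.zeros((480,640),bool);m[140:182,295:395]=1
P=cloud("top",m,d);Q=P[(P[:,2]>60)&(P[:,2]<80)];print("crate rim",np.percentile(Q,[1,99],axis=0).round(),cv2.minAreaRect(Q[:,:2].astype(np.float32)))
E
```

```text
(array([450.6,  32.1, 153.1]), 2.3)
(array([448.2, -24.7, 128.1]), 2.3)
(array([446.2, -85.6, 128.1]), 2.2)
crate rim [[ 684. -194.   60.]
 [ 797.   40.   75.]] ((739.7086181640625, -77.53472137451172), (234.27125549316406, 115.22932434082031), 89.26211547851562)
```

```bash
python3 -m creep '{"slide":[[1.1,-5.3,0],[1.1,-5.3,0],[1.1,-5.3,0],[1.1,-5.3,0],[1.2,-5.3,-2],[1.2,-5.2,-4],[0,0,-5],[0,0,-5]],"turn":[-0.125,-0.125,-0.125,-0.125,-0.12,-0.12,0,0],"claw":[0.75,0.75,0.75,0.75,0.75,0.75,0.75,0.75]}' 15
```

```text
clock: 15.92
eef_pos: [445.0, -83.1, 433.1]
eef_rot: [-3.141, 0.0, 0.784]
wrist_force: [0.8, 0.0, 0.0]
finger_gap: 70.5
finger_force: 0.0
```

```bash
python3 -m creep '{"slide":[[0.1,-0.2,-5],[0,0,-4],[0,0,-2.3],[0,0,0],[0,0,0],[0,0,0]],"turn":[0,0,0,0,0,0],"claw":[0.75,0.75,0.75,0.75,0,0]}' 15;python3 -m creep '{"slide":[[0,0,0],[0,0,0]],"turn":[0,0],"claw":[0,0]}' 15
```

```text
clock: 16.68
eef_pos: [446.5, -84.6, 323.2]
eef_rot: [3.14, -0.001, 0.786]
wrist_force: [0.1, -0.5, 0.8]
finger_gap: 61.3
finger_force: 15.0
clock: 16.92
eef_pos: [446.5, -84.6, 322.9]
eef_rot: [3.14, -0.001, 0.786]
wrist_force: [0.1, -0.3, 6.8]
finger_gap: 61.4
finger_force: 15.0
```

```bash
python3 -m creep '{"slide":[[0,0,0],[0,0,1],[0,0,2],[0,0,3],[0,0,3],[0,0,3]],"turn":[0,0,0,0,0,0],"claw":[0,0,0,0,0,0]}' 25; python3 - <<'E'
from h import *
p,d=snap("side","side4.png");cv2.imwrite("pics/s4.png",p[120:360,200:520,::-1])
E
```

```text
clock: 17.68
eef_pos: [446.0, -84.4, 443.4]
eef_rot: [-3.141, 0.0, 0.786]
wrist_force: [0.0, -0.1, -1.5]
finger_gap: 61.0
finger_force: 25.0
```

View pics/s4.png

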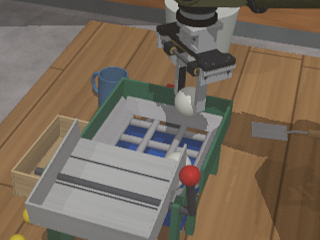

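The ball is held, at crop (185,100). I'll carry it to the crate.

```bash
python3 -m creep '{"slide":[[4.6,-1,0.5],[4.6,-1,0.5],[4.6,-1,0],[4.6,-1,0],[4.6,-1,0],[4.6,-1.2,0],[0,0,-4],[0,0,-4]],"turn":[-0.131,-0.131,-0.131,-0.131,-0.131,-0.131,0,0],"claw":[0,0,0,0,0,0,0,0]}' 25
```

```text
clock: 18.73
eef_pos: [722.7, -146.6, 369.5]
eef_rot: [-3.141, 0.002, -0.0]
wrist_force: [0.6, 0.8, -1.5]
finger_gap: 61.3
finger_force: 25.0
```

```bash
python3 -m creep '{"slide":[[0,0,-4],[0,0,-4],[0,0,-3.5],[0,0,0],[0,0,0],[0,0,0]],"turn":[0,0,0,0,0,0],"claw":[0,0,0,0,0.75,0.75]}' 25
```

```text
clock: 19.48
eef_pos: [722.8, -141.5, 255.7]
eef_rot: [-3.133, 0.002, 0.003]
wrist_force: [2.0, 32.8, -2.1]
finger_gap: 70.1
finger_force: 16.4
```

```bash
python3 -m creep '{"slide":[[0,0.6,0],[0,0.3,2],[0,0.3,5],[0,0,5],[0,0,5],[-2,3,3],[-4,5,0],[-4,5,0]],"turn":[0,0,0,0,0.13,0.13,0.13,0.13],"claw":[0.75,0.75,0.75,0.75,0.75,0.75,0.75,0.75]}' 15
python3 - <<'E'
from h import *
p,d=snap("top","top5.png")
m=np.zeros((480,640),np.uint8);g=p.astype(int)
w=((g.min(2)>120)&(g.max(2)-g.min(2)<30)&(d>0)).astype(np.uint8)
c=cv2.HoughCircles(cv2.cvtColor(p,cv2.COLOR_RGB2GRAY)[140:300,190:430],cv2.HOUGH_GRADIENT,1,14,param1=100,param2=14,minRadius=8,maxRadius=13)
for u,v,r in c[0]:
    u+=190;v+=140
    s,e=sph("top",(u,v),d)
    if e<4: print((u,v,r),s,e)
cv2.imwrite("pics/t5.png",cv2.resize(p[140:300,190:430,::-1],None,fx=2.5,fy=2.5))
E
```

```text
clock: 20.48
eef_pos: [622.4, -6.3, 459.0]
eef_rot: [3.14, -0.002, 0.523]
wrist_force: [1.3, 0.2, 0.0]
finger_gap: 70.4
finger_force: 0.0
(np.float32(362.5), np.float32(169.5), np.float32(11.1)) [ 722.7 -142.3   36.2] 2.6
```

View pics/t5.png

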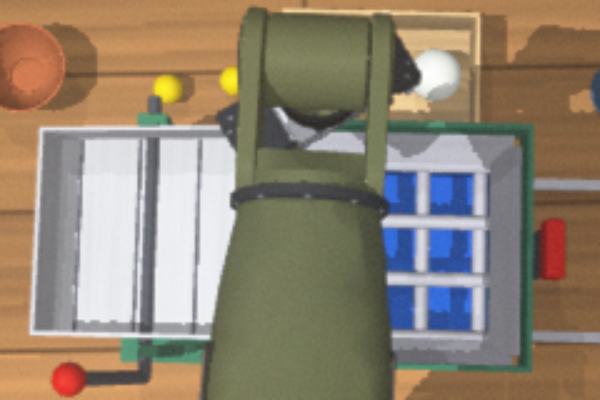

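Ball 1 is in the crate at (362,169). The arm hides the others, so I'll move aside.

```bash
python3 -m creep '{"slide":[[-2,-4.5,0],[-2,-4.5,0],[-2,-4.5,0],[-2,-4.5,0],[-2,-4.5,0]],"turn":[0.052,0.052,0.052,0.052,0.052],"claw":[0.75,0.75,0.75,0.75,0.75]}' 15
python3 - <<'E'
from h import *
p,d=snap("top")
for u in range(300,385,11):
    s,e=sph("top",(u,262),d)
    print(u,s,e)
cv2.imwrite("pics/t6.png",cv2.resize(p[140:300,190:430,::-1],None,fx=2.5,fy=2.5))
E
```

```text
clock: 21.15
eef_pos: [522.9, -233.6, 459.0]
eef_rot: [3.14, -0.0, 0.781]
wrist_force: [1.2, 0.0, -0.1]
finger_gap: 70.5
finger_force: 0.0
300 [450.4  31.9 152.7] 2.0
311 [449.9  32.4 153.3] 1.9
322 [448.8 -24.7 128.6] 4.5
333 [448.2 -24.1 127.9] 1.9
344 [449.5 -79.9  -9.7] 3.6
355 [ 449.8 -112.    -8.9] 3.6
366 [ 448.4 -147.2   -9.3] 3.7
377 [ 451.8 -166.1  -10.1] 3.5
```

View pics/t6.png

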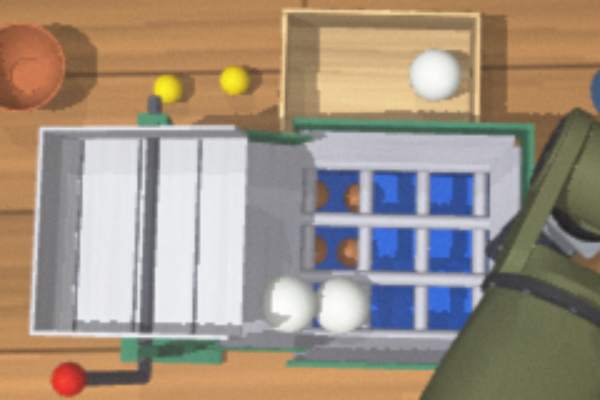

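Remaining balls are unchanged, at t6 crop (290,303) and (342,303).

```bash
python3 -m creep '{"slide":[[-1.9,5.2,0],[-1.9,5.2,0],[-1.9,5.2,0],[-1.8,5.3,0],[0,0,-5],[0,0,-4],[0,0,0]],"turn":[0,0,0,0,0,0,0],"claw":[0.75,0.75,0.75,0.75,0.75,0.75,0.75]}' 15
```

```text
clock: 22.08
eef_pos: [448.9, -23.1, 366.6]
eef_rot: [-3.14, 0.002, 0.779]
wrist_force: [-0.4, -0.1, 0.9]
finger_gap: 70.8
finger_force: 0.0
```

```bash
python3 -m creep '{"slide":[[0,0,-3],[0,0,-1.9],[0,0,0],[0,0,0],[0,0,0],[0,0,0],[0,0,0]],"turn":[0,0,0,0,0,0,0],"claw":[0.75,0.75,0.75,0,0,0,0]}' 20
```

```text
clock: 22.95
eef_pos: [449.4, -22.8, 319.9]
eef_rot: [3.141, -0.001, 0.78]
wrist_force: [-4.8, 3.1, 6.4]
finger_gap: 61.3
finger_force: 20.0
```

```bash
python3 -m creep '{"slide":[[0,0,1],[0,0,2],[0,0,3],[0,0,3.5],[0,0,3]],"turn":[0,0,0,0,0],"claw":[0,0,0,0,0]}' 25; python3 -m creep '{"slide":[[4.5,0.1,0.5],[4.5,0.1,0.5],[4.5,0.1,0],[4.6,0.1,0],[4.6,0.2,0],[4.6,0.2,0],[0,0,-4],[0,0,-4]],"turn":[-0.13,-0.13,-0.13,-0.13,-0.13,-0.13,0,0],"claw":[0,0,0,0,0,0,0,0]}' 25
```

```text
clock: 23.58
eef_pos: [448.9, -22.9, 445.7]
eef_rot: [3.14, -0.001, 0.78]
wrist_force: [0.1, -0.2, -2.7]
finger_gap: 61.2
finger_force: 25.0
clock: 24.58
eef_pos: [722.6, -14.9, 372.5]
eef_rot: [3.142, -0.0, -0.0]
wrist_force: [0.2, -0.0, -2.7]
finger_gap: 61.2
finger_force: 25.0
```

```bash
python3 -m creep '{"slide":[[0,0,-4],[0,0,-4],[0,0,-3.8],[0,0,0],[0,0,0],[0,0,0]],"turn":[0,0,0,0,0,0],"claw":[0,0,0,0,0.71,0.71]}' 25
```

```text
clock: 25.32
eef_pos: [722.6, -15.0, 258.1]
eef_rot: [3.141, -0.004, -0.0]
wrist_force: [0.4, 0.7, 0.3]
finger_gap: 67.1
finger_force: 0.0
```

Released; lifting and moving aside to the -y end to look.

```bash
python3 -m creep '{"slide":[[0,0,5],[0,0,5],[0,0,5],[-1,-2,4],[-4,-5,0],[-4,-5,0],[-4,-5,0],[-4,-5,0]],"turn":[0,0,0,0.15,0.15,0.15,0.15,0.18],"claw":[0.75,0.75,0.75,0.75,0.75,0.75,0.75,0.75]}' 15
python3 - <<'E'
from h import *
p,d=snap("top")
for u in range(300,385,11):
    s,e=sph("top",(u,262),d)
    if s[2]>50: print(u,s,e)
cv2.imwrite("pics/t7.png",cv2.resize(p[140:300,190:430,::-1],None,fx=2.5,fy=2.5))
E
```

```text
clock: 26.32
eef_pos: [554.8, -230.7, 447.2]
eef_rot: [3.139, -0.001, 0.783]
wrist_force: [1.4, -1.3, 0.6]
finger_gap: 70.5
finger_force: 0.0
300 [449.1  56.  100.7] 3.3
311 [447.7  40.3  93.3] 9.3
322 [448.4 -13.  128. ] 2.1
333 [448.8 -36.4  81.1] 3.4
377 [ 414.  -128.9  562.5] 1.6
```

View pics/t7.png

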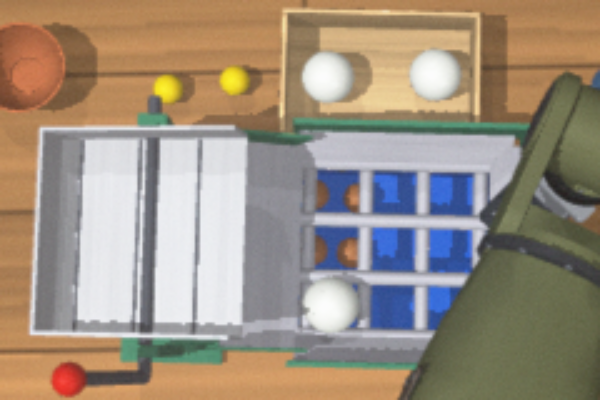

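Two balls are in the crate; ball 3 has rolled to (323,262). I'll re-measure it.

```bash
python3 - <<'E'
from h import *
for i in range(2):
    p,d=snap("top")
    for u in(320,323,326): print(u,sph("top",(u,262),d))
E
```

```text
320 (array([449.8, -13.9, 128.3]), 2.2)
323 (array([449.8, -13.6, 128.2]), 2.3)
326 (array([449.6, -12.5, 128.7]), 2.1)
320 (array([449.8, -13.2, 128.2]), 2.3)
323 (array([449.8, -12.9, 128.2]), 2.4)
326 (array([449.3, -13.1, 128.2]), 2.3)
```

```bash
python3 -m creep '{"slide":[[-2.1,4.3,0],[-2.1,4.3,0],[-2.1,4.3,0],[-2.1,4.4,0],[-2.1,4.4,0],[0,0,-4],[0,0,-4],[0,0,0]],"turn":[0,0,0,0,0,0,0,0],"claw":[0.73,0.73,0.73,0.73,0.73,0.73,0.73,0.73]}' 15
```

```text
clock: 27.48
eef_pos: [451.6, -11.7, 364.3]
eef_rot: [-3.139, 0.002, 0.777]
wrist_force: [-0.1, 0.3, 0.9]
finger_gap: 68.6
finger_force: 0.0
```

```bash
python3 -m creep '{"slide":[[0,0,-3],[0,0,-1.4],[0,0,0],[0,0,0],[0,0,0],[0,0,0],[0,0,0]],"turn":[0,0,0,0,0,0,0],"claw":[0.73,0.73,0.73,0,0,0,0]}' 20
```

```text
clock: 28.35
eef_pos: [451.2, -12.2, 322.1]
eef_rot: [-3.14, 0.001, 0.777]
wrist_force: [-10.1, 4.4, 5.1]
finger_gap: 61.3
finger_force: 20.0
```

```bash
python3 -m creep '{"slide":[[0,0,1],[0,0,2],[0,0,3],[0,0,3.5],[0,0,3]],"turn":[0,0,0,0,0],"claw":[0,0,0,0,0]}' 25; python3 -m creep '{"slide":[[4.5,-1.1,0.5],[4.5,-1.1,0.5],[4.5,-1.1,0],[4.5,-1.1,0],[4.5,-1.1,0],[4.6,-1.2,0],[0,0,-4],[0,0,-3]],"turn":[-0.13,-0.13,-0.13,-0.13,-0.13,-0.127,0,0],"claw":[0,0,0,0,0,0,0,0]}' 25
python3 - <<'E'
from h import *
p,d=snap("top")
for uv in((320.5,170),(364,170)): print(sph("top",uv,d))
E
```

```text
clock: 28.98
eef_pos: [451.4, -12.6, 448.8]
eef_rot: [3.14, -0.001, 0.777]
wrist_force: [0.6, 0.3, -3.1]
finger_gap: 60.9
finger_force: 25.0
clock: 29.98
eef_pos: [723.0, -79.8, 384.9]
eef_rot: [-3.142, 0.001, -0.0]
wrist_force: [0.5, -0.9, -3.1]
finger_gap: 60.8
finger_force: 25.0
(array([616.1, -38.1, 481.7]), 2.6)
(array([609.6, -82.7, 484.7]), 3.1)
```

```bash
python3 -m creep '{"slide":[[0,0,-4],[0,0,-4],[0,0,-2.5],[0,0,0],[0,0,0],[0,0,0],[0,0,0]],"turn":[0,0,0,0,0,0,0],"claw":[0,0,0,0,0.73,0.73,0.73]}' 25;  python3 -m creep '{"slide":[[0,0,5],[0,0,5],[0,0,5],[-1,-2,4],[-4,-5,0],[-4,-5,0],[-4,-5,0],[-4,-5,0]],"turn":[0,0,0,0.15,0.15,0.15,0.15,0.18],"claw":[0.75,0.75,0.75,0.75,0.75,0.75,0.75,0.75]}' 15
python3 - <<'E'
from h import *
p,d=snap("top")
for ce,n,P in red("top",p,d): print(ce,n,*[np.round(np.percentile(P,x,axis=0)) for x in(3,50,97)])
cv2.imwrite("pics/t8.png",cv2.resize(p[135:300,185:485,::-1],None,fx=2.5,fy=2.5))
E
```

```text
clock: 30.9
eef_pos: [722.7, -79.5, 282.5]
eef_rot: [3.141, -0.002, 0.0]
wrist_force: [-0.4, 0.2, -0.3]
finger_gap: 68.8
finger_force: 0.0
clock: 31.9
eef_pos: [555.0, -295.7, 472.0]
eef_rot: [3.141, -0.0, 0.785]
wrist_force: [1.0, 0.5, 0.8]
finger_gap: 70.6
finger_force: 0.0
[410. 234.] 70 [ 493. -257.  159.] [ 514. -246.  170.] [ 532. -241.  176.]
[217. 291.] 96 [365. 216. 335.] [379. 226. 341.] [390. 239. 345.]
```

View pics/t8.png

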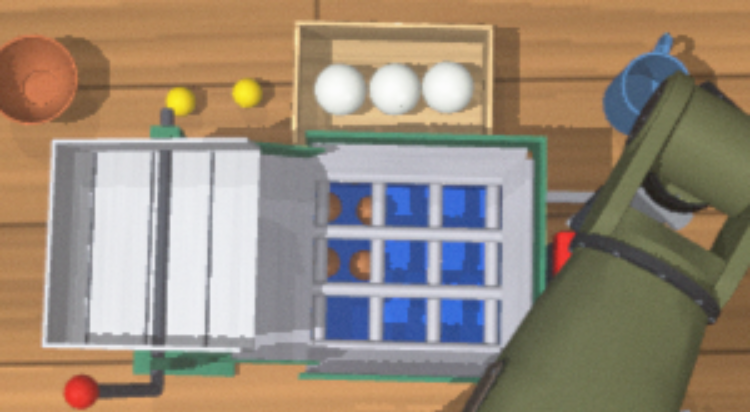

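All three large balls are in the crate, at crop (340,90), (395,90) and (448,90). The grate is empty, the four brown balls are in the drawer, the knob is at rest, and the mug and bowl are untouched.

```bash
python3 -c "
from cell import manip
print(manip.sign_off())"
```

```text
the job is handed in; nothing more can be done
None
```

I handed the job in, and the hand-in gave no pass or fail: the drawer was pushed about 143 mm to a firm end stop (start offset not measured, so the 0.144 m mark isn't directly confirmed), the hopper was emptied and set back to rest, all 3 large balls are in the crate, all 4 small balls are in the drawer, and the mug and bowl were not touched.

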